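# Roll the pipe offcut onto the marking strip

## Task

Roll the fat grey pipe offcut along the plywood board by stroking its top with your fingertips, until it lies centred lengthwise along the dark rubber strip, with its end facing the scribing block, then let go so that it stays there at rest. Let it roll without skidding, touch it only on its upper half, never lift it, do not let it bump into anything, and leave the coupling, the small carton, the tin and the spanner where they are.

Things in the scene. Friction and masses are not known exactly. Their poses are not given: they have to be found in the camera images.
- pipe: Grey plastic pipe offcut (dark ends) lying on the board: 90 mm diameter, 150 mm long, 0.3-0.55 kg. Origin: centre of the pipe, on its axis, 57 mm above the bench; crest at 102 mm. x: its long axis; y and z turn as it rolls, z starts up. Rolls freely, little resistance. A fingertip pressed lightly (2-5 N) on its crest rolls it; without slip the tip travels twice as far as the pipe.
- station: Fixed marking station: flat dark rubber strip, 200 (x) by 40 mm, flush with the board, and at its +x end a steel scribing block 62 mm tall, needle tip 104 mm from the strip centre. Origin: strip centre on the board top, 12 mm above the bench. x: along the strip, the way the pipe must lie; y: across it, the way the pipe rolls. The pipe starts 110-230 mm off on the +y or -y side, nearly parallel.
- board: Plywood board fixed on the bench, 270 mm (x) by 600 mm (y) by 12 mm, origin under its centre. The pipe rolls along its y; nothing stands at its ends to stop the pipe but the bystanders.
- coupling: Bystander: short upright grey plastic pipe coupling (open ring), 60 mm diameter, 45 mm tall, on the board near its +y end. Origin at the centre of its underside.
- screwbox: Bystander: small cardboard carton of screws, 60 by 50 by 40 mm tall, on the board near its -y end. Origin at the centre of its underside.
- tin: Bystander: upright tin with a paper label, 66 mm diameter, 110 mm tall, on the bench to the left of the board. Origin at the centre of its underside.
- spanner: Bystander: steel spanner lying flat on the bench to the right of the board, along its own x axis. Origin at its underside.
There are look-alikes about, which are no part of the job. What is shaped like the pipe but green is not meant.

How it is judged:
By the outcome, as a careful person would: the job done as asked, in the order asked, and still so for the second after the job is handed in, with the robot touching nothing.
It also fails if it takes over 72 s, if anything falls off the work surface, if the arm or the gripper's body presses on something with over 40 N, if the wrist force passes 120 N, or if a joint passes its speed limit or range.

## Robot

A 6-joint arm with a two-finger parallel gripper is mounted at the origin on the work surface. World frame = base frame: x ahead of the robot, y to its left, z up, the work surface at z = 0. Lengths are in m, angles in rad, forces in N, time in s.
With the tool pointing down it reaches from about 0.3 to 0.875 m from the base axis. Payload 6.4 kg.
Tool frame: the origin (TCP) lies midway between the tips of the shut fingers; the grasp point (between the pads) lies 19 mm behind it (ctrl.hold_point_z is the distance from the TCP to the grasp point, in m); z points along the fingers, y is the line along which they close (so a half turn about z gives the same grasp; the last joint's range is limited). The gripper opens to 85 mm and grips with 20 to 120 N. Pads are 22 mm wide; open, the fingers measure 114 mm over their backs; the gripper's body (76 mm by 85 mm) begins 54 mm behind the grasp point. The pads swing forward as they close: fully open they stand 13 mm farther back than shut.
Start: joints at [-1.499, 0.181, 1.607, -0, 1.354, -0.206], TCP at [0.158, -0.553, 0.191] pointing down, gripper open.
Joint ranges: [-2.99, 2.99], [-0.89, 2.07], [0.3, 2.58], [-1.14, 4.28], [0, 2.63], [-3.12, 3.12]. Speed limits (rad/s): [2.57, 2.57, 3.01, 3.14, 3.14, 3.14].

## Interface

Orientations are given as a unit quaternion [w, x, y, z].
In Python, from bench import ctrl gives the robot as it stands.
- The arm moves only by the tool carry_out, never from a script. Its argument "plan" is text: rows parted by semicolons, each of 6 numbers parted by spaces: the shift along the tool's x, y, z as a fraction of full scale, then the turn, a rotation vector about the tool's x, y, z as a fraction of full scale. A call has exactly 8 rows; each row shifts and turns the commanded pose from where the row before left it, along the tool's axes as they then stand; what a row does not reach is not made up. Full scale, the value 1, is 40 mm for a shift and 0.1 rad for a turn. A row lasts 1/12 s, in which the tool goes at most 41.7 mm and 7.16 degrees, less where a joint would pass 70% of its speed; a pose out of reach is approached as far as the arm can. A call with a number of a shift or a turn outside -1 to 1 is refused whole. A call with a gripper value outside its range is refused whole. "claw" is the gripper's target within -1 to 1 (shut at 1, half-way at 0, fully open at -1), set as the call begins (left out, the last holds). The fingers move at their own pace and stop on an object; the grip force is fixed at half the most. Time passes only in rows, so rows that do not move let the fingers close, or fill a call up. It gives the time, the measured TCP pose, the force, the opening and the grip force at its end, in the units of the state.
- ctrl.get_obs(): the state, without advancing time (a new reading comes with each control period).
- ctrl.camera(name): name is "side" or "top"; returns a dict with "pixels" (400x640x3 uint8, red, green, blue), "mtx" (3x3 intrinsics, pixels), "R" (3x3) and "t" (3): a world point X has camera coordinates R X + t. Camera axes: x right, y down, z forward; pixel columns grow to the right and rows downward; lengths in m; the calibration is good to about 2 mm. A picture is of the moment at which its call begins. There is no depth.
- ctrl.hand_in(): hands the job in; it is judged then, once.
The state is a dict: "time_s": time; "q": joint angles; "dq": joint speeds; "joint_efforts": joint torques, N m; "eef_pos": TCP position; "eef_rot": TCP orientation; "wrist_force": force on the tool from outside, world axes, zero at the start; "torque": the same for the moment, N m; "opening": opening from 0.0 (shut) to 1.0 (fully open); "grasp_force": force on a finger pad.
Only numpy, scipy, OpenCV 4.12 (cv2) and the standard library are available. Lean on these libraries where they do the work, as an engineer would, in place of code of your own. Each camera call takes 0.05 s, during which the arm holds its last target. There are 200 camera calls.

## Working session

There is one attempt and no reset: what is moved stays moved. The work goes in short steps, Python scripts to look and compute and a tool call to move; the robot and the scene stay as the last step left them, time stands still between calls to the robot, and variables do not carry over. Pictures are saved under pics/ and viewed, at most 10 in all, crops included, and the job is handed in when it is done.

Besides the shell and the picture viewer there is one more tool, called after "Call:" by a JSON object that holds its "method" and its "body". carry_out: Moves the arm, as the interface text tells. Shift numbers are shares of 40 mm and turn numbers shares of 0.1 rad, none past 1 either way. Its arguments: {"type":"object","properties":{"plan":{"type":"string"},"claw":{"type":"number"}},"required":["plan"]}

```bash
mkdir -p pics; python3 - <<'E'
from bench import ctrl
import cv2,numpy as np
for n in("top","side"):
    c=ctrl.camera(n);cv2.imwrite(f"pics/{n}0.png",c["pixels"][:,:,::-1]);np.savez(f"{n}0.npz",**c)
    print(n,c["mtx"].round(1).tolist(),(-c["R"].T@c["t"]).round(3),c["R"].round(2).tolist())
print(ctrl.get_obs())
E
```

```text
top [[473.1, 0.0, 314.0], [0.0, 473.1, 198.2], [0.0, 0.0, 1.0]] [ 0.342 -0.011  1.664] [[0.0, -1.0, -0.01], [-0.99, -0.0, -0.11], [0.11, 0.01, -0.99]]
side [[430.8, 0.0, 313.8], [0.0, 430.8, 198.9], [0.0, 0.0, 1.0]] [-0.139  1.035  0.853] [[-0.85, -0.52, 0.02], [-0.3, 0.45, -0.84], [0.43, -0.72, -0.54]]
{'time_s': 0.1, 'q': array([-1.49926480e+00,  1.81489443e-01,  1.60791758e+00,  6.94983712e-06,
        1.35381315e+00, -2.06297429e-01]), 'dq': array([-0.00020208, -0.00024901,  0.00061748,  0.00075349, -0.00106515,
        0.00150775]), 'joint_efforts': array([ 3.19323226e-04, -4.45878124e+01, -3.52237129e+01, -2.69055299e-04,
        4.12386842e-03, -9.04426059e-06]), 'eef_pos': array([ 0.15768342, -0.55236389,  0.19065692]), 'eef_rot': array([-8.11685517e-04,  9.90366666e-01,  1.38467340e-01,  5.81772393e-05]), 'wrist_force': array([-0.4200527 ,  0.48607264, -0.0997648 ]), 'torque': array([ 0.03077734,  0.02221813, -0.04305549]), 'grasp_force': 0.0, 'opening': 0.9982153791269189}
```

View pics/top0.png

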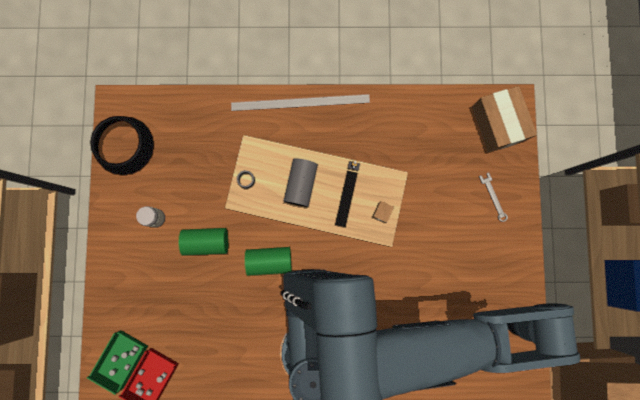

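View pics/side0.png

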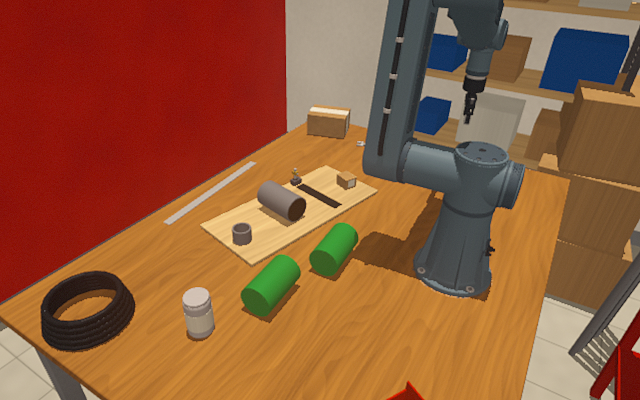

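The top view shows the pipe at (301,183), the strip at (347,197) with its block at (354,166), the coupling at (246,180) and the carton at (383,212). The side view shows the pipe's dark −x end at (297,208). Next I measure the pipe, strip and board.

```bash
cat > h.py <<'E'
import cv2,numpy as np
def ray(c,uv,z):
    uv=np.atleast_2d(uv).astype(float)
    d=np.c_[uv,np.ones(len(uv))]@np.linalg.inv(c["mtx"]).T@c["R"]
    o=-c["R"].T@c["t"]
    return o+d*((z-o[2])/d[:,2])[:,None]
def masks(c,full=False):
    im=np.ascontiguousarray(c["pixels"][:,:,::-1]);hsv=cv2.cvtColor(im,cv2.COLOR_BGR2HSV)
    S,V=hsv[...,1].astype(int),hsv[...,2].astype(int);a=im.astype(int);chroma=a.max(2)-a.min(2)
    roi=np.zeros(V.shape,bool);roi[140:245,228:405]=True
    return roi&(chroma<28)&(V<135), V
def rects(c):
    m,V=masks(c)
    n,l,st,ce=cv2.connectedComponentsWithStats(m.astype(np.uint8))
    return [(l==i) for i in range(1,n) if st[i,4]>60],V
def pipe(c,m,V):
    # pixels cast to axis height; minAreaRect of contour
    k,_=cv2.findContours(m.astype(np.uint8),cv2.RETR_EXTERNAL,cv2.CHAIN_APPROX_NONE)
    return k[0][:,0,:]
def rect(P):
    (cx,cy),(w,h),a=cv2.minAreaRect((P[:,:2]*1000).astype(np.float32))
    b=cv2.boxPoints(((cx,cy),(w,h),a));e=[b[1]-b[0],b[2]-b[1]];e=max(e,key=np.linalg.norm)
    if e[0]<0:e=-e
    return np.array([cx,cy]),sorted((w,h)),np.degrees(np.arctan2(e[1],e[0]))
E
python3 - <<'E'
from h import *
c=dict(np.load("top0.npz"))
ms,V=rects(c)
for m in ms:
    k=pipe(c,m,V);print(m.sum(),k.min(0),k.max(0),V[m].mean().round(0))
    for z in(.012,.057): print("  z",z,*rect(ray(c,k,z)))
im=c["pixels"][:,:,::-1]
H=cv2.cvtColor(np.ascontiguousarray(im),cv2.COLOR_BGR2HSV)
print(H[183,280:325:2].tolist());print(H[197,335:358].tolist())
cv2.imwrite("pics/crop.png",cv2.resize(im[125:255,215:415],None,fx=4,fy=4,interpolation=cv2.INTER_CUBIC))
s=np.load("side0.npz")["pixels"][:,:,::-1]
cv2.imwrite("pics/crop2.png",cv2.resize(s[155:255,200:380],None,fx=4,fy=4,interpolation=cv2.INTER_CUBIC))
E
```

```text
1127 [284 159] [316 206] 98.0
  z 0.012 [583.32293701  47.02722168] [87.85636901855469, 163.30299377441406] -12.345754
  z 0.057 [576.75817871  45.45762634] [85.46330261230469, 158.85479736328125] -12.345749
110 [237 171] [254 188] 85.0
  z 0.012 [592.23614502 240.53895569] [54.83613586425781, 60.9327278137207] 45.28578
  z 0.057 [585.42871094 233.69836426] [53.3425178527832, 59.27296829223633] 45.285942
560 [335 171] [356 226] 31.0
  z 0.012 [ 525.46044922 -113.3706131 ] [35.577632904052734, 195.38519287109375] -12.86962
  z 0.057 [ 520.47174072 -110.57122803] [34.60854721069336, 190.06317138671875] -12.869633
[[18, 111, 216], [17, 108, 215], [18, 113, 213], [17, 108, 191], [6, 33, 77], [15, 24, 84], [9, 19, 94], [15, 15, 99], [7, 21, 111], [0, 19, 119], [16, 26, 127], [11, 23, 122], [12, 23, 109], [21, 17, 104], [15, 26, 100], [17, 21, 86], [24, 18, 70], [18, 108, 177], [16, 111, 216], [16, 118, 212], [16, 119, 206], [16, 118, 201], [16, 113, 200]]
[[19, 104, 215], [19, 102, 219], [19, 106, 215], [19, 109, 216], [19, 107, 215], [19, 111, 163], [16, 94, 65], [90, 9, 30], [30, 41, 31], [21, 64, 28], [8, 107, 19], [0, 33, 31], [38, 34, 30], [10, 26, 30], [8, 41, 25], [144, 53, 24], [21, 112, 48], [18, 107, 143], [19, 107, 203], [18, 107, 217], [17, 106, 219], [17, 113, 212], [17, 114, 214]]
```

View pics/crop.png

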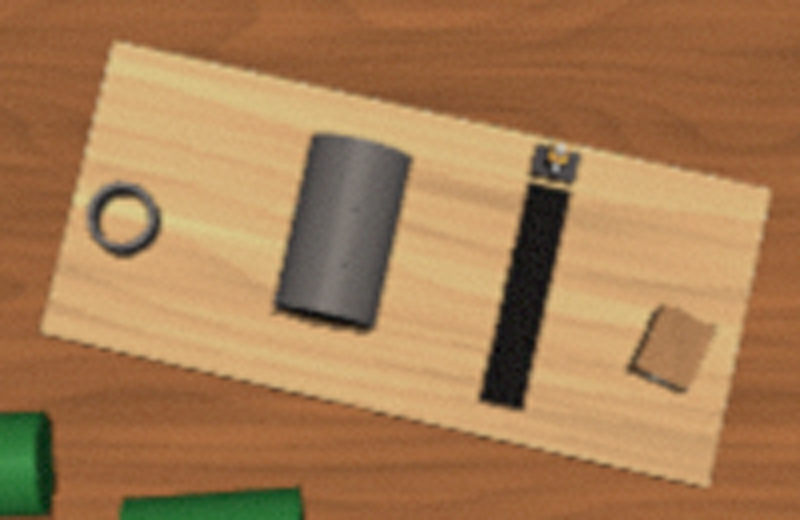

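View pics/crop2.png

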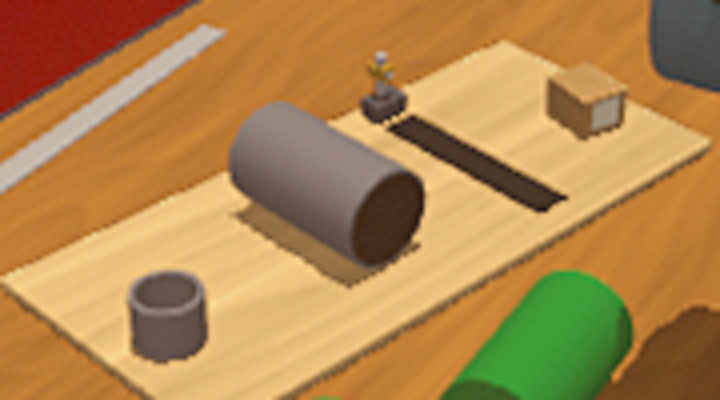

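```bash
cat >> h.py <<'E'
U=np.array([np.cos(np.radians(-12.87)),np.sin(np.radians(-12.87))]);W=np.array([-U[1],U[0]]);S0=np.array([.5255,-.1134])
def st(p): d=np.atleast_2d(p)[:,:2]-S0; return np.c_[d@U,d@W]
def measure(t,s=None,roll0=.166):
    ms,V=rects(t)
    g=max((m for m in ms if V[m].mean()>60),key=lambda m:m.sum())
    k=pipe(t,g,V);r=st(ray(t,k,.057))
    # side edges: extreme v per u bin -> axis line
    us=np.arange(-50,61,5)/1000;mid=[];wid=[]
    q=st(ray(t,np.argwhere(g)[:,::-1],.057))
    for u in us:
        w=q[abs(q[:,0]-u-.008)<.004,1]; mid.append((w.max()+w.min())/2);wid.append(w.max()-w.min())
    p=np.polyfit(us+.008,mid,1)
    # ends along the crest
    q2=st(ray(t,np.argwhere(g)[:,::-1],.102));vc=np.median(mid)
    a=q2[abs(q2[:,1]-vc)<.012]
    print("yaw deg rel strip(-slope)",np.degrees(np.arctan(p[0])).round(2),"v at 0",p[1].round(4),"width",np.mean(wid).round(4))
    print("crest u max",a[:,0].max().round(4),"u min(incl dark end)",a[:,0].min().round(4), "=> centre from far end",(a[:,0].max()+.0015-.075).round(4))
E
python3 - <<'E'
from h import *
t=dict(np.load("top0.npz"));s=dict(np.load("side0.npz"))
measure(t)
im=s["pixels"].astype(int)
V=im.max(2);m=np.zeros(V.shape,np.uint8);m[190:225,282:310]=V[190:225,282:310]<75
n,l,sta,ce=cv2.connectedComponentsWithStats(m);i=1+sta[1:,4].argmax();print(sta[i],ce[i],"end centre st",st(ray(s,ce[i],.057)))
print(V[208,280:312].tolist())
# strip in side view for a check
m=np.zeros(V.shape,np.uint8);m[180:212,294:345]=V[180:212,294:345]<60
n,l,sta,ce=cv2.connectedComponentsWithStats(m)
for j in range(1,n):
  if sta[j,4]>60: print("strip?",sta[j],ce[j],st(ray(s,ce[j],.012)))
ms,VV=rects(t);
g=min(ms,key=lambda m:VV[m].mean());k=pipe(t,g,VV);r=st(ray(t,k,.012));print("strip u",r[:,0].min(),r[:,0].max(),"v",r[:,1].min(),r[:,1].max())
# board edges
h=cv2.cvtColor(np.ascontiguousarray(t["pixels"][:,:,::-1]),cv2.COLOR_BGR2HSV)
m=((h[...,2]>185)&(h[...,1]<140)).astype(np.uint8);m[:130]=0;m[250:]=0;m[:,:220]=0;m[:,415:]=0
P=np.argwhere(m)[:,::-1];print("board",rect(ray(t,P,.012)))
E
```

```text
yaw deg rel strip(-slope) 0.35 v at 0 0.1661 width 0.0838
crest u max 0.0856 u min(incl dark end) -0.0687 => centre from far end 0.0121
[288 198  18  23 284] [296.60211268 209.23943662] end centre st [[-0.06062562  0.16892287]]
[110, 111, 114, 115, 119, 122, 125, 130, 109, 73, 64, 65, 68, 67, 67, 66, 67, 68, 68, 66, 67, 65, 68, 65, 53, 93, 230, 240, 231, 230, 227, 226]
strip u -0.09773767488963794 0.0976475782583558 v -0.01776946917472231 0.017808149643351652
board (array([555.74353027,  -9.38244629]), [267.966796875, 599.6165771484375], np.float32(77.05595))
```

```bash
cat >> h.py <<'E'
from scipy.spatial.transform import Rotation as Rn
def pose(o):
    w,x,y,z=o["eef_rot"];R=Rn.from_quat([x,y,z,w]).as_matrix();return o["eef_pos"],R
def go(o,u,v,z,n,yaw=0,nr=None):
    """rows for the tool to get to station (u,v), height z, tool x along W turned by yaw"""
    p,R=pose(o);nr=nr or n
    tgt=np.r_[S0+u*U+v*W,z]
    X=np.r_[np.cos(yaw)*W-np.sin(yaw)*U,0];Z=np.array([0,0,-1.]);T=np.c_[X,np.cross(Z,X),Z]
    rv=Rn.from_matrix(R.T@T).as_rotvec();d=(tgt-p)/n
    for i in range(n):
        f=min(i,nr)/nr
        Rc=R@Rn.from_rotvec(rv*f).as_matrix()
        print(*(Rc.T@d/.04).round(2),*((rv/nr/.1).round(2) if i<nr else [0,0,0]),end="; " if i%8<7 else "\n")
E
python3 - <<'E'
from h import *
from bench import ctrl
go(ctrl.get_obs(),.008,.176,.135,24,0,16)
E
```

```text
0.59 -0.49 0.06 -0.0 -0.0 -0.67; 0.62 -0.45 0.06 -0.0 -0.0 -0.67; 0.65 -0.41 0.06 -0.0 -0.0 -0.67; 0.68 -0.36 0.06 -0.0 -0.0 -0.67; 0.7 -0.32 0.06 -0.0 -0.0 -0.67; 0.72 -0.27 0.06 -0.0 -0.0 -0.67; 0.73 -0.22 0.06 -0.0 -0.0 -0.67; 0.75 -0.17 0.06 -0.0 -0.0 -0.67
0.76 -0.12 0.06 -0.0 -0.0 -0.67; 0.76 -0.07 0.06 -0.0 -0.0 -0.67; 0.77 -0.02 0.06 -0.0 -0.0 -0.67; 0.77 0.03 0.06 -0.0 -0.0 -0.67; 0.76 0.08 0.06 -0.0 -0.0 -0.67; 0.76 0.13 0.06 -0.0 -0.0 -0.67; 0.75 0.18 0.06 -0.0 -0.0 -0.67; 0.73 0.23 0.06 -0.0 -0.0 -0.67
0.71 0.28 0.06 0 0 0; 0.71 0.28 0.06 0 0 0; 0.71 0.28 0.06 0 0 0; 0.71 0.28 0.06 0 0 0; 0.71 0.28 0.06 0 0 0; 0.71 0.28 0.06 0 0 0; 0.71 0.28 0.06 0 0 0; 0.71 0.28 0.06 0 0 0
```

Call:
{"method": "carry_out", "body": {"plan": "0.59 -0.49 0 0 0 -0.67; 0.62 -0.45 0 0 0 -0.67; 0.65 -0.41 0 0 0 -0.67; 0.68 -0.36 0 0 0 -0.67; 0.7 -0.32 0 0 0 -0.67; 0.72 -0.27 0 0 0 -0.67; 0.73 -0.22 0 0 0 -0.67; 0.75 -0.17 0 0 0 -0.67", "claw": -1}}

```text
time_s: 0.77
eef_pos: [0.2967, -0.3485, 0.1912]
eef_rot: [-0.0, 0.918, 0.397, 0.0]
wrist_force: [1.1, -0.4, -0.2]
opening: 1.001
grasp_force: 0.0
```

Call:
{"method": "carry_out", "body": {"plan": "0.76 -0.12 0 0 0 -0.67; 0.76 -0.07 0 0 0 -0.67; 0.77 -0.02 0 0 0 -0.67; 0.77 0.03 0 0 0 -0.67; 0.76 0.08 0 0 0 -0.67; 0.76 0.13 0 0 0 -0.67; 0.75 0.18 0 0 0 -0.67; 0.73 0.23 0 0 0 -0.67"}}

```text
time_s: 1.43
eef_pos: [0.4344, -0.1449, 0.1913]
eef_rot: [-0.0, 0.78, 0.626, -0.0]
wrist_force: [0.3, 0.2, -0.0]
opening: 0.999
grasp_force: 0.0
```

```bash
python3 - <<'E'
from h import *
from bench import ctrl
o=ctrl.get_obs();print(o["eef_pos"],o["q"],st(o["eef_pos"]))
go(o,.008,.176,.125,8)
E
```

```text
[ 0.43443087 -0.14492215  0.19127868] [-5.82139162e-01 -8.92774610e-02  1.88868935e+00  1.00704936e-05
  1.34249304e+00 -3.64520461e-01] [[-0.08176005 -0.05101496]]
0.71 0.29 0.21 -0.0 -0.0 0.01; 0.71 0.28 0.21 -0.0 -0.0 0.01; 0.71 0.28 0.21 -0.0 -0.0 0.01; 0.71 0.28 0.21 -0.0 -0.0 0.01; 0.71 0.28 0.21 -0.0 -0.0 0.01; 0.71 0.28 0.21 -0.0 -0.0 0.01; 0.71 0.28 0.21 -0.0 -0.0 0.01; 0.71 0.28 0.21 -0.0 -0.0 0.01
```

Call:
{"method": "carry_out", "body": {"plan": "0.71 0.28 0.21 0 0 0.01; 0.71 0.28 0.21 0 0 0.01; 0.71 0.28 0.21 0 0 0.01; 0.71 0.28 0.21 0 0 0.01; 0.71 0.28 0.21 0 0 0.01; 0.71 0.28 0.21 0 0 0.01; 0.71 0.28 0.21 0 0 0.01; 0.71 0.28 0.21 0 0 0.01"}}

```text
time_s: 2.1
eef_pos: [0.5723, 0.0565, 0.1234]
eef_rot: [-0.0, 0.783, 0.622, -0.0]
wrist_force: [1.0, -1.1, 1.1]
opening: 1.0
grasp_force: 0.0
```

Call:
{"method": "carry_out", "body": {"plan": "0 0 0.2 0 0 0; 0 0 0.2 0 0 0; 0 0 0.2 0 0 0; 0 0 0.1 0 0 0; 0 0 0 0 0 0; 0 0 0 0 0 0; 0 0 0 0 0 0; 0 0 0 0 0 0"}}

```text
time_s: 2.77
eef_pos: [0.5724, 0.0545, 0.0971]
eef_rot: [0.0, 0.784, 0.621, 0.0]
wrist_force: [0.5, 0.3, 0.6]
opening: 0.999
grasp_force: 0.0
```

```bash
python3 - <<'E'
from h import *
from bench import ctrl
o=ctrl.get_obs();print(o["eef_pos"],st(o["eef_pos"]),o["wrist_force"],o["torque"])
c=ctrl.camera("side");cv2.imwrite("pics/s1.png",cv2.resize(c["pixels"][100:250,200:400,::-1],None,fx=4,fy=4,interpolation=cv2.INTER_CUBIC))
E
```

```text
[0.57243007 0.05445725 0.09708924] [[0.00836262 0.17409353]] [0.46293861 0.26479872 0.59356142] [ 0.02500951 -0.00637433 -0.01386027]
```

View pics/s1.png

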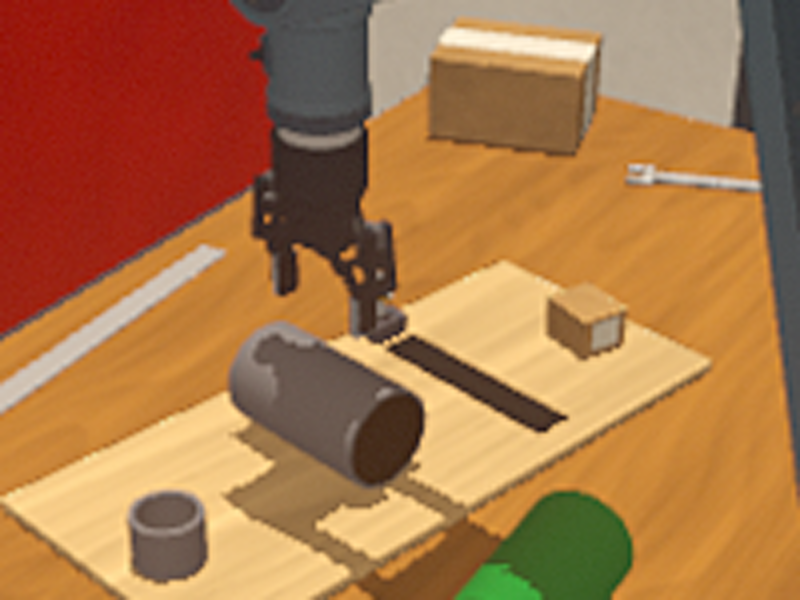

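The side crop shows the open gripper above the pipe, with its tips at about crop (285,290) and (380,335), still clear of the crest. I'll compare that with the projected positions.

```bash
python3 - <<'E'
from h import *
s=dict(np.load("side0.npz"))
for u,v,z in[(.0584,.174,.11),(-.0416,.174,.11),(.0584,.174,.102),(.088,.166,.102),(-.062,.166,.102)]:
    X=np.r_[S0+u*U+v*W,z];p=s["mtx"]@(s["R"]@X+s["t"]);p=p[:2]/p[2];print(u,z,((p-[200,100])*4).round(0))
E
```

```text
0.0584 0.11 [284. 329.]
-0.0416 0.11 [366. 375.]
0.0584 0.102 [285. 337.]
0.088 0.102 [269. 321.]
-0.062 0.102 [390. 390.]
```

```bash
python3 - <<'E'
from h import *
from bench import ctrl
o=ctrl.get_obs();print(pose(o)[1].round(3).tolist(),o["opening"])
c=ctrl.camera("side");t=ctrl.camera("top")
a=c["pixels"][95:205,250:320,::-1];b=t["pixels"][140:240,270:370,::-1]
f=lambda i:cv2.resize(i,(390,600) if i.shape[0]==110 else (400,400),interpolation=cv2.INTER_CUBIC)
im=np.zeros((600,795,3),np.uint8);im[:,:390]=f(a);im[:400,395:]=f(b)
cv2.imwrite("pics/s2.png",im)
E
```

```text
[[0.228, 0.974, 0.001], [0.974, -0.228, -0.0], [0.0, 0.001, -1.0]] 0.9994983273817114
```

View pics/s2.png

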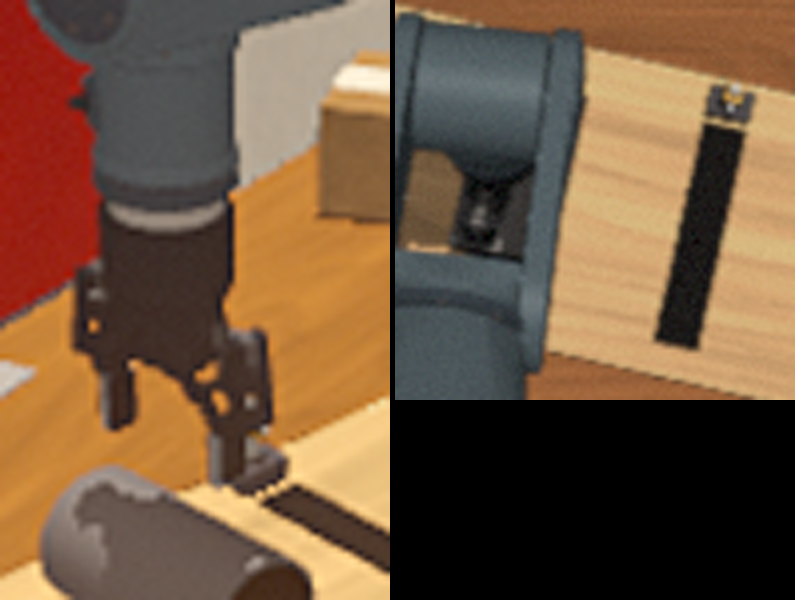

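```bash
python3 - <<'E'
from h import *
s=dict(np.load("side0.npz"));t=dict(np.load("top0.npz"))
pr=lambda c,X:(lambda p:(p[:2]/p[2]).round(1))(c["mtx"]@(c["R"]@np.array(X)+c["t"]))
h=np.radians(15.9);y=np.array([np.sin(h),-np.cos(h),0])
P=np.array([.158,-.552,.191])
for k in(-.05,.05): print("start tips",pr(s,P+[0,0,.013]+k*y))
print("start body",pr(s,P+[0,0,.073]),pr(t,P+[0,0,.073]))
P=np.array([.5724,.0545,.0971]);y=np.r_[U,0]
for z in(.013,.073,.15): print(z,pr(s,P+[0,0,z]),pr(t,P+[0,0,z]))
im=s["pixels"][60:150,430:520,::-1]
cv2.imwrite("pics/s3.png",cv2.resize(im,(540,540),interpolation=cv2.INTER_CUBIC))
E
```

```text
start tips [463.9 134. ]
start tips [463.6 123.8]
start body [467.2 113.7] [503.7 315. ]
0.013 [281.  187.9] [297. 181.]
0.073 [280.7 172. ] [296.2 178.2]
0.15 [280.2 150.4] [295.1 174.3]
```

View pics/s3.png

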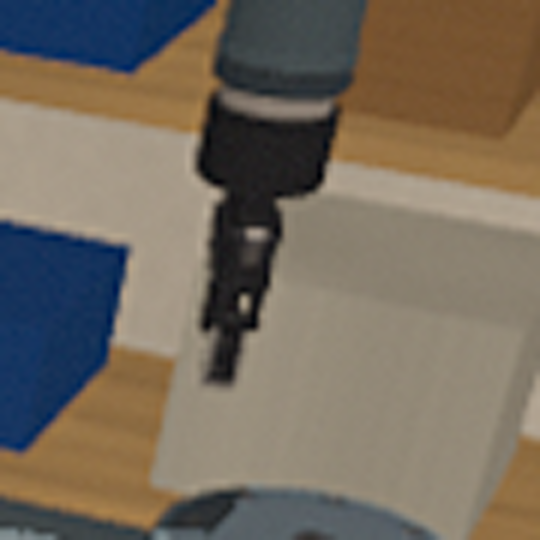

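The start crop puts the fingertip at about (467,124) in the full image, also roughly 10 px higher than predicted. The open tips may therefore sit further back than stated, so I'll come down gently and go by force.

Call:
{"method": "carry_out", "body": {"plan": "0 0 0.04 0 0 0; 0 0 0.04 0 0 0; 0 0 0.04 0 0 0; 0 0 0.03 0 0 0; 0 0 0.03 0 0 0; 0 0 0.02 0 0 0; 0 0 0 0 0 0; 0 0 0 0 0 0"}}

```text
time_s: 3.58
eef_pos: [0.5719, 0.055, 0.0882]
eef_rot: [-0.0, 0.783, 0.622, -0.0]
wrist_force: [-0.2, -0.2, 0.3]
opening: 1.005
grasp_force: 0.0
```

Call:
{"method": "carry_out", "body": {"plan": "0 0 0.025 0 0 0; 0 0 0.025 0 0 0; 0 0 0.025 0 0 0; 0 0 0.025 0 0 0; 0 0 0 0 0 0; 0 0 0 0 0 0; 0 0 0 0 0 0; 0 0 0 0 0 0"}}

```text
time_s: 4.25
eef_pos: [0.572, 0.055, 0.0844]
eef_rot: [0.0, 0.783, 0.622, 0.0]
wrist_force: [-0.5, 0.2, -0.1]
opening: 1.002
grasp_force: 0.0
```

Call:
{"method": "carry_out", "body": {"plan": "0 0 0.025 0 0 0; 0 0 0.025 0 0 0; 0 0 0.025 0 0 0; 0 0 0.025 0 0 0; 0 0 0 0 0 0; 0 0 0 0 0 0; 0 0 0 0 0 0; 0 0 0 0 0 0"}}

```text
time_s: 4.92
eef_pos: [0.572, 0.055, 0.0803]
eef_rot: [0.0, 0.783, 0.622, 0.0]
wrist_force: [-0.1, 0.1, 0.1]
opening: 1.0
grasp_force: 0.0
```

```bash
python3 - <<'E'
from h import *
from bench import ctrl
o=ctrl.get_obs();print(o["eef_pos"],st(o["eef_pos"]),o["wrist_force"])
c=ctrl.camera("side");
cv2.imwrite("pics/s4.png",cv2.resize(c["pixels"][150:240,240:330,::-1],(540,540),interpolation=cv2.INTER_CUBIC))
E
```

```text
[0.57200769 0.05499958 0.08032712] [[0.00783005 0.17452815]] [-0.05935407  0.09433127  0.08326573]
```

View pics/s4.png

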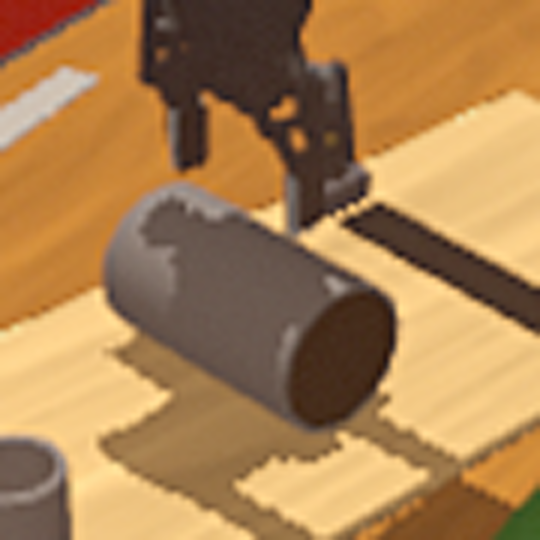

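The side crop shows the far tip at (190,168), a few px above the pipe's skyline, and the near tip at (300,232), just above it. There is no contact yet and the gap looks like a centimetre or so, so I keep lowering gently.

Call:
{"method": "carry_out", "body": {"plan": "0 0 0.025 0 0 0; 0 0 0.025 0 0 0; 0 0 0.025 0 0 0; 0 0 0.025 0 0 0; 0 0 0.025 0 0 0; 0 0 0 0 0 0; 0 0 0 0 0 0; 0 0 0 0 0 0"}}

```text
time_s: 5.63
eef_pos: [0.572, 0.055, 0.0753]
eef_rot: [-0.0, 0.783, 0.622, -0.0]
wrist_force: [-0.3, 0.4, -1.1]
opening: 1.002
grasp_force: 0.0
```

Call:
{"method": "carry_out", "body": {"plan": "0 0 0.025 0 0 0; 0 0 0.025 0 0 0; 0 0 0.025 0 0 0; 0 0 0.025 0 0 0; 0 0 0 0 0 0; 0 0 0 0 0 0; 0 0 0 0 0 0; 0 0 0 0 0 0"}}

```text
time_s: 6.3
eef_pos: [0.572, 0.055, 0.0713]
eef_rot: [0.0, 0.783, 0.622, 0.0]
wrist_force: [-0.1, -0.5, 0.6]
opening: 0.997
grasp_force: 0.0
```

```bash
python3 - <<'E'
from h import *
from bench import ctrl
o=ctrl.get_obs();print(o["eef_pos"],st(o["eef_pos"]),o["wrist_force"])
t=ctrl.camera("top");c=ctrl.camera("side")
im=np.zeros((400,800,3),np.uint8)
im[:,:400]=cv2.resize(c["pixels"][140:220,250:330,::-1],(400,400),interpolation=cv2.INTER_CUBIC);im[:,400:]=cv2.resize(t["pixels"][130:230,250:350,::-1],(400,400),interpolation=cv2.INTER_CUBIC)
cv2.imwrite("pics/s5.png",im)
E
```

```text
[0.57197811 0.05500303 0.07133211] [[0.00780045 0.17452492]] [-0.06148384 -0.54868071  0.55810259]
```

View pics/s5.png

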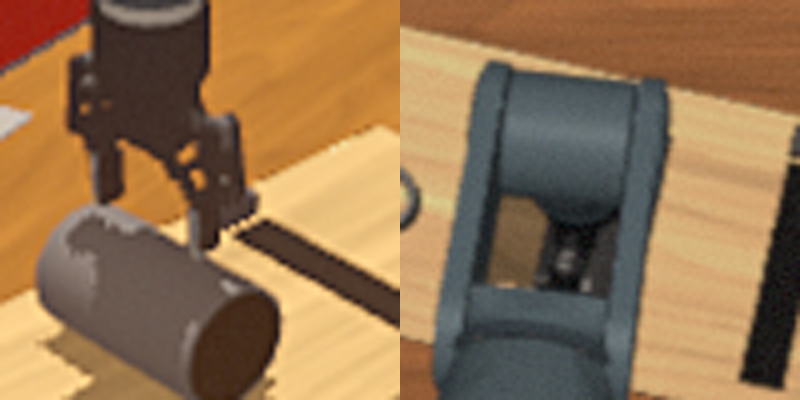

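The side half of the view shows the tips at crop (108,203) and (207,247), and geometry puts them about 20 mm above the crest. The top half shows the wrist centred over the pipe. The gripper looks roughly 4 cm higher than nominal, so I'll lower further in guarded steps.

Call:
{"method": "carry_out", "body": {"plan": "0 0 0.03 0 0 0; 0 0 0.03 0 0 0; 0 0 0.03 0 0 0; 0 0 0.03 0 0 0; 0 0 0.03 0 0 0; 0 0 0.02 0 0 0; 0 0 0 0 0 0; 0 0 0 0 0 0"}}

```text
time_s: 7.07
eef_pos: [0.5719, 0.055, 0.0644]
eef_rot: [-0.0, 0.783, 0.622, -0.0]
wrist_force: [0.1, -0.5, 0.2]
opening: 1.0
grasp_force: 0.0
```

Call:
{"method": "carry_out", "body": {"plan": "0 0 0.025 0 0 0; 0 0 0.025 0 0 0; 0 0 0.025 0 0 0; 0 0 0.025 0 0 0; 0 0 0.025 0 0 0; 0 0 0 0 0 0; 0 0 0 0 0 0; 0 0 0 0 0 0"}}

```text
time_s: 7.73
eef_pos: [0.572, 0.055, 0.0595]
eef_rot: [0.0, 0.783, 0.622, 0.0]
wrist_force: [-0.4, 0.0, -0.2]
opening: 1.001
grasp_force: 0.0
```

Call:
{"method": "carry_out", "body": {"plan": "0 0 0.025 0 0 0; 0 0 0.025 0 0 0; 0 0 0.025 0 0 0; 0 0 0.025 0 0 0; 0 0 0 0 0 0; 0 0 0 0 0 0; 0 0 0 0 0 0; 0 0 0 0 0 0"}}

```text
time_s: 8.4
eef_pos: [0.572, 0.055, 0.0555]
eef_rot: [0.0, 0.783, 0.622, 0.0]
wrist_force: [0.1, 0.0, -0.5]
opening: 0.997
grasp_force: 0.0
```

```bash
cat >> h.py <<'E'
def dark_end(s,x0=282,x1=312):
    V=s["pixels"].astype(int).max(2);m=np.zeros(V.shape,np.uint8);m[185:245,x0:x1]=V[185:245,x0:x1]<75
    n,l,sta,ce=cv2.connectedComponentsWithStats(m);i=1+sta[1:,4].argmax();return sta[i],ce[i],st(ray(s,ce[i],.057))
E
python3 - <<'E'
from h import *
from bench import ctrl
s=ctrl.camera("side");print(dark_end(s))
s0=np.load("side0.npz")["pixels"].astype(int)
d=np.abs(s["pixels"].astype(int)-s0).max(2)>40
cols={}
for x in range(264,304,3):
    y=np.where(d[:225,x])[0]; print(x,y.max() if len(y) else None,[ (int(a[0]),int(a[-1])) for a in np.split(y,np.where(np.diff(y)>1)[0]+1) if len(a)>1][-3:])
E
```

```text
(array([288, 198,  18,  23, 278], dtype=int32), array([296.6942446 , 209.27697842]), array([[-0.06099053,  0.16885449]]))
264 224 [(126, 127), (156, 170), (219, 224)]
267 224 [(154, 173), (183, 188), (217, 224)]
270 224 [(85, 141), (143, 191), (217, 224)]
273 224 [(83, 139), (141, 192), (219, 224)]
276 224 [(139, 173), (187, 194), (221, 224)]
279 224 [(138, 174), (186, 196), (223, 224)]
282 197 [(81, 133), (136, 176), (187, 197)]
285 199 [(134, 174), (176, 180), (189, 199)]
288 201 [(176, 178), (180, 189), (196, 201)]
291 201 [(78, 159), (167, 179), (184, 201)]
294 224 [(174, 178), (194, 195), (223, 224)]
297 196 [(76, 110), (168, 177), (195, 196)]
300 222 [(75, 109), (219, 222)]
303 223 [(74, 108), (220, 223)]
```

Call:
{"method": "carry_out", "body": {"plan": "0 0 0.025 0 0 0; 0 0 0.025 0 0 0; 0 0 0.025 0 0 0; 0 0 0.025 0 0 0; 0 0 0 0 0 0; 0 0 0 0 0 0; 0 0 0 0 0 0; 0 0 0 0 0 0"}}

```text
time_s: 9.12
eef_pos: [0.572, 0.055, 0.0515]
eef_rot: [0.0, 0.783, 0.622, 0.0]
wrist_force: [0.3, -0.7, -0.3]
opening: 1.004
grasp_force: 0.0
```

Call:
{"method": "carry_out", "body": {"plan": "0 0 0.025 0 0 0; 0 0 0.025 0 0 0; 0 0 0.025 0 0 0; 0 0 0.025 0 0 0; 0 0 0 0 0 0; 0 0 0 0 0 0; 0 0 0 0 0 0; 0 0 0 0 0 0"}}

```text
time_s: 9.78
eef_pos: [0.5722, 0.0552, 0.0489]
eef_rot: [0.0, 0.783, 0.622, 0.0]
wrist_force: [-3.9, 1.0, 10.1]
opening: 0.995
grasp_force: 5.2
```

Contact at TCP z ≈ 0.050, with roughly 7 N/mm of stiffness. First stroke: 40 mm of tip travel, with a slight turn to steer the pipe off its 13 mm lengthwise offset.

Call:
{"method": "carry_out", "body": {"plan": "-0.05 0 -0.01 0 0 0.06; -0.1 0 0 0 0 0.06; -0.15 0 0 0 0 0.06; -0.2 0 0 0 0 0.06; -0.2 0 0 0 0 0.06; -0.15 0 0 0 0 0.06; -0.1 0 0 0 0 0.06; -0.05 0 0 0 0 0.06"}}

```text
time_s: 10.45
eef_pos: [0.5632, 0.0155, 0.0487]
eef_rot: [0.001, 0.798, 0.602, 0.001]
wrist_force: [2.3, -0.6, 5.4]
opening: 0.999
grasp_force: 2.4
```

```bash
python3 - <<'E'
from h import *
from bench import ctrl
o=ctrl.get_obs();print(o["eef_pos"],st(o["eef_pos"]),o["wrist_force"],o["torque"],o["grasp_force"])
s=ctrl.camera("side");print(dark_end(s,285,335))
E
```

```text
[0.56317828 0.01548998 0.04870756] [[0.0080228  0.13404445]] [ 2.29994538 -0.62696728  5.35015407] [-0.01350308 -0.16326208  0.05013361] 2.415594756603241
(array([293, 196,  17,  23, 262], dtype=int32), array([300.88931298, 207.        ]), array([[-0.06087486,  0.14968402]]))
```

Call:
{"method": "carry_out", "body": {"plan": "0 0 0 0 0 0; 0 0 0 0 0 0; 0 0 -0.2 0 0 0; 0.3 0 0 0 0 -0.24; 0.28 0.12 0 0 0 -0.24; 0 0 0.12 0 0 0; 0 0 0.07 0 0 0; 0 0 0.01 0 0 0"}}

```text
time_s: 11.17
eef_pos: [0.5733, 0.0382, 0.0486]
eef_rot: [0.0, 0.783, 0.622, 0.0]
wrist_force: [-3.6, 1.7, 12.9]
opening: 0.995
grasp_force: 6.4
```

```bash
python3 - <<'E'
from h import *
from bench import ctrl
o=ctrl.get_obs();print(o["eef_pos"],st(o["eef_pos"]),o["wrist_force"],o["torque"],o["grasp_force"])
s=ctrl.camera("side");print(dark_end(s,285,335))
E
```

```text
[0.57328384 0.03823057 0.0486186 ] [[0.01280927 0.15846466]] [-3.55387227  1.67126786 12.91699738] [0.16074462 0.54846664 0.13816181] 6.42435796558857
(array([293, 196,  17,  23, 267], dtype=int32), array([300.83520599, 207.02247191]), array([[-0.06084719,  0.14990512]]))
```

Call:
{"method": "carry_out", "body": {"plan": "-0.05 -0.01 0 0 0 0; -0.1 -0.015 0 0 0 0; -0.15 -0.02 0 0 0 0; -0.2 -0.02 0 0 0 0; -0.2 -0.02 0 0 0 0; -0.15 -0.02 0 0 0 0; -0.1 -0.015 0 0 0 0; -0.05 -0.01 0 0 0 0"}}

```text
time_s: 11.88
eef_pos: [0.5607, -0.0014, 0.0489]
eef_rot: [0.002, 0.783, 0.621, 0.001]
wrist_force: [4.6, -1.6, 7.0]
opening: 1.004
grasp_force: 3.0
```

```bash
python3 - <<'E'
from h import *
from bench import ctrl
o=ctrl.get_obs();print(o["eef_pos"],st(o["eef_pos"]),o["wrist_force"],o["torque"],o["grasp_force"])
s=ctrl.camera("side");print(dark_end(s,285,335))
E
```

```text
[ 0.56066889 -0.00139575  0.04891589] [[0.00933758 0.11702398]] [ 4.55924666 -1.6145882   6.99980492] [-0.06577341 -0.40925042 -0.00694648] 2.9505175910890102
(array([297, 194,  17,  22, 255], dtype=int32), array([305.18823529, 204.81176471]), array([[-0.0613734 ,  0.13031392]]))
```

The lengthwise correction doesn't take: friction holds, and forcing it would mean skidding. I'll stroke straight and lightly from here, about 32 mm of pipe travel per stroke.

Call:
{"method": "carry_out", "body": {"plan": "0 0 0 0 0 0; 0 0 0 0 0 0; 0 0 -0.2 0 0 0; 0.33 0.03 0 0 0 0; 0.32 0.03 0 0 0 0; 0 0 0.12 0 0 0; 0 0 0.065 0 0 0; 0 0 0 0 0 0"}}

```text
time_s: 12.6
eef_pos: [0.5665, 0.0253, 0.0479]
eef_rot: [-0.0, 0.783, 0.622, -0.0]
wrist_force: [-1.0, 1.2, 3.1]
opening: 1.002
grasp_force: 1.5
```

Call:
{"method": "carry_out", "body": {"plan": "-0.08 0 0 0 0 0; -0.16 0 0 0 0 0; -0.24 0 0 0 0 0; -0.32 0 0 0 0 0; -0.32 0 0 0 0 0; -0.24 0 0 0 0 0; -0.16 0 0 0 0 0; -0.08 0 0 0 0 0"}}

```text
time_s: 13.27
eef_pos: [0.5523, -0.0391, 0.0483]
eef_rot: [0.0, 0.784, 0.621, -0.0]
wrist_force: [1.5, -1.1, 1.2]
opening: 1.001
grasp_force: 0.7
```

```bash
python3 - <<'E'
from h import *
from bench import ctrl
o=ctrl.get_obs();print(o["eef_pos"],st(o["eef_pos"]),o["wrist_force"],o["torque"],o["grasp_force"])
s=ctrl.camera("side");print(dark_end(s,290,345))
E
```

```text
[ 0.55226881 -0.03907497  0.04833788] [[0.00954119 0.07842031]] [ 1.46229307 -1.10563076  1.22416095] [ 0.00581371 -0.14727104  0.04769953] 0.7152983607550567
(array([304, 190,  37,  22, 299], dtype=int32), array([315.5083612 , 201.00668896]), array([[-0.0688617 ,  0.08891175]]))
```

```bash
sed -i 's/m\[185:245,x0:x1\]=V\[185:245,x0:x1\]<75/B=V[175:245,x0:x1];m[175:245,x0:x1]=cv2.morphologyEx(((B<76)\&(B>56)).astype(np.uint8),cv2.MORPH_OPEN,np.ones((3,3)))/' h.py
python3 - <<'E'
from h import *
from bench import ctrl
s0=dict(np.load("side0.npz"));print(dark_end(s0))
s=ctrl.camera("side");print(dark_end(s,295,345));V=s["pixels"].max(2);print(V[202,300:335].tolist())
o=ctrl.get_obs();print(o["time_s"],o["wrist_force"])
E
```

```text
(array([288, 198,  17,  23, 270], dtype=int32), array([296.15925926, 209.39259259]), array([[-0.06027211,  0.1705813 ]]))
(array([305, 191,  15,  21, 236], dtype=int32), array([311.95762712, 200.96186441]), array([[-0.0604281 ,  0.09740826]]))
[105, 115, 123, 119, 89, 68, 73, 69, 72, 71, 70, 68, 68, 70, 70, 70, 69, 68, 57, 88, 229, 246, 234, 167, 70, 57, 68, 74, 77, 80, 80, 79, 79, 77, 77]
13.3667 [ 1.44564033 -0.34975844  2.26170533]
```

Call:
{"method": "carry_out", "body": {"plan": "0 0 0 0 0 0; 0 0 0 0 0 0; 0 0 -0.2 0 0 0; 0.38 0 0 0 0 0; 0.38 0 0 0 0 0; 0 0 0.13 0 0 0; 0 0 0.08 0 0 0; 0 0 0 0 0 0"}}

```text
time_s: 14.03
eef_pos: [0.5589, -0.008, 0.0481]
eef_rot: [-0.0, 0.783, 0.622, -0.0]
wrist_force: [-1.7, 0.3, 4.5]
opening: 1.002
grasp_force: 2.1
```

Call:
{"method": "carry_out", "body": {"plan": "-0.08 0 0 0 0 0; -0.16 0 0 0 0 0; -0.24 0 0 0 0 0; -0.32 0 0 0 0 0; -0.32 0 0 0 0 0; -0.24 0 0 0 0 0; -0.16 0 0 0 0 0; -0.08 0 0 0 0 0"}}

```text
time_s: 14.7
eef_pos: [0.5446, -0.0719, 0.0481]
eef_rot: [0.0, 0.784, 0.621, 0.0]
wrist_force: [1.1, 0.4, 1.7]
opening: 1.002
grasp_force: 0.8
```

```bash
python3 - <<'E'
from h import *
from bench import ctrl
o=ctrl.get_obs();print(o["eef_pos"],st(o["eef_pos"]),o["wrist_force"],o["torque"],o["grasp_force"])
s=ctrl.camera("side");print(dark_end(s,295,345))
V=s["pixels"].max(2);print(V[197,305:345].tolist())
E
```

```text
[ 0.54463858 -0.07189354  0.04810373] [[0.00941264 0.04472665]] [1.09942634 0.4458663  1.73934314] [ 0.01193996 -0.11572796 -0.0340586 ] 0.7778640277683735
(array([311, 187,  15,  21, 225], dtype=int32), array([318.43111111, 197.29333333]), array([[-0.05955587,  0.06510603]]))
[106, 106, 113, 122, 127, 132, 101, 70, 67, 71, 71, 69, 68, 68, 70, 69, 69, 69, 68, 69, 64, 78, 73, 151, 193, 224, 245, 244, 240, 237, 235, 236, 238, 242, 245, 247, 245, 240, 235, 234]
```

Call:
{"method": "carry_out", "body": {"plan": "0 0 0 0 0 0; 0 0 0 0 0 0; 0 0 -0.2 0 0 0; 0.4 0 0 0 0 0; 0.4 0 0 0 0 0; 0 0 0.13 0 0 0; 0 0 0.075 0 0 0; 0 0 0 0 0 0"}}

```text
time_s: 15.42
eef_pos: [0.5516, -0.0391, 0.048]
eef_rot: [-0.0, 0.783, 0.622, -0.0]
wrist_force: [-3.3, 0.7, 5.2]
opening: 1.0
grasp_force: 2.5
```

Call:
{"method": "carry_out", "body": {"plan": "-0.08 0 0 0 0 0; -0.16 0 0 0 0 0; -0.24 0 0 0 0 0; -0.32 0 0 0 0 0; -0.32 0 0 0 0 0; -0.24 0 0 0 0 0; -0.16 0 0 0 0 0; -0.08 0 0 0 0 0"}}

```text
time_s: 16.08
eef_pos: [0.5374, -0.1032, 0.0481]
eef_rot: [0.0, 0.784, 0.621, 0.0]
wrist_force: [1.2, -1.1, 3.6]
opening: 0.998
grasp_force: 1.5
```

```bash
python3 - <<'E'
from h import *
from bench import ctrl
o=ctrl.get_obs();print(o["eef_pos"],st(o["eef_pos"]),o["wrist_force"],o["torque"],o["grasp_force"])
s=ctrl.camera("side");print(dark_end(s,295,350))
E
```

```text
[ 0.53744723 -0.10321401  0.04813222] [[0.00937827 0.01259122]] [ 1.21811489 -1.11139356  3.57804788] [-0.03091679 -0.04890425 -0.05778278] 1.4745265524834394
(array([318, 184,  18,  23, 246], dtype=int32), array([325.63414634, 195.53658537]), array([[-0.06884873,  0.0390455 ]]))
```

Call:
{"method": "carry_out", "body": {"plan": "0 0 0 0 0 0; 0 0 0 0 0 0; 0 0 -0.2 0 0 0; 0 0 -0.8 0 0 0; 0.5 0 -0.9 0 0 0; 0.9 0 0 0 0 0; 0.9 0 0 0 0 0; 0.9 0 0 0 0 0"}}

```text
time_s: 16.8
eef_pos: [0.5666, 0.0246, 0.1247]
eef_rot: [0.0, 0.783, 0.621, 0.0]
wrist_force: [0.7, 0.4, -0.0]
opening: 1.001
grasp_force: 0.0
```

Call:
{"method": "carry_out", "body": {"plan": "0.9 0 0 0 0 0; 0.9 0 0 0 0 0; 0 0 0 0 0 0; 0 0 0 0 0 0; 0 0 0 0 0 0; 0 0 0 0 0 0; 0 0 0 0 0 0; 0 0 0 0 0 0"}}

```text
time_s: 17.47
eef_pos: [0.5828, 0.0918, 0.1239]
eef_rot: [-0.0, 0.784, 0.621, -0.0]
wrist_force: [0.0, -0.9, 0.3]
opening: 1.0
grasp_force: 0.0
```

```bash
cat >> h.py <<'E'
def topm(t):
    im=t["pixels"].astype(int);V=im.max(2);ch=V-im.min(2)
    m=((V<140)&(ch<28)&(V>55)).astype(np.uint8);m[:150]=0;m[235:]=0;m[:,:318]=0;m[:,372:]=0
    m=cv2.morphologyEx(m,cv2.MORPH_OPEN,np.ones((5,5)))
    n,l,sta,ce=cv2.connectedComponentsWithStats(m);i=1+sta[1:,4].argmax();g=l==i;print(sta[i])
    P=np.argwhere(g)[:,::-1];q=st(ray(t,P,.057));mid=[];wid=[];us=np.arange(-45,60,5)/1000
    for u in us:
        w=q[abs(q[:,0]-u)<.004,1];mid.append((w.max()+w.min())/2);wid.append(w.max()-w.min())
    p=np.polyfit(us,mid,1);q2=st(ray(t,P,.102));a=q2[abs(q2[:,1]-np.median(mid))<.012,0]
    print("yaw",np.degrees(p[0]).round(2),"v0",p[1].round(4),"width",np.round(wid,3).tolist(),"crest u",a.min().round(4),a.max().round(4))
E
python3 - <<'E'
from h import *
from bench import ctrl
t=ctrl.camera("top");s=ctrl.camera("side");np.savez("top1.npz",**t);np.savez("side1.npz",**s)
topm(t);print(dark_end(s,295,350))
t=ctrl.camera("top");topm(t);o=ctrl.get_obs();print(st(o["eef_pos"]),o["time_s"])
im=np.zeros((400,800,3),np.uint8)
E
```

```text
[ 324  167   32   47 1143]
yaw 0.42 v0 0.0283 width [0.085, 0.085, 0.088, 0.088, 0.085, 0.087, 0.085, 0.085, 0.085, 0.088, 0.085, 0.087, 0.088, 0.085, 0.088, 0.089, 0.089, 0.085, 0.088, 0.088, 0.086] crest u -0.0618 0.0901
(array([318, 184,  14,  21, 220], dtype=int32), array([324.68636364, 194.06818182]), array([[-0.06011222,  0.03453918]]))
[ 324  167   32   47 1150]
yaw 0.29 v0 0.0285 width [0.085, 0.085, 0.088, 0.088, 0.085, 0.088, 0.088, 0.087, 0.085, 0.088, 0.085, 0.087, 0.089, 0.088, 0.088, 0.089, 0.088, 0.085, 0.088, 0.088, 0.086] crest u -0.0618 0.0901
[[0.01014564 0.21324416]] 17.6167
```

The top view gives v = 28.4 mm remaining, yaw 0.35° and a lengthwise offset of about +14 mm, with the pipe at rest. I'll test whether turning the two tips on the crest can yaw the pipe, so that rolling alone could centre it.

Call:
{"method": "carry_out", "body": {"plan": "-0.92 0.02 0 0 0 0; -0.92 0.02 0 0 0 0; -0.92 0.02 0 0 0 0; -0.92 0.02 0 0 0 0; -0.92 0.02 0 0 0 0; 0 0 0.8 0 0 0; 0 0 0.75 0 0 0; 0 0 0.1 0 0 0"}}

```text
time_s: 18.28
eef_pos: [0.541, -0.087, 0.0532]
eef_rot: [-0.003, 0.784, 0.621, -0.002]
wrist_force: [-0.6, 0.9, -1.0]
opening: 1.002
grasp_force: 0.0
```

Call:
{"method": "carry_out", "body": {"plan": "0 0 0.1 0 0 0; 0 0 0.05 0 0 0; 0 0 0.03 0 0 0; 0 0 0.02 0 0 0; 0 0 0 0 0 0; 0 0 0 0 0 0; 0 0 0 0 0 0; 0 0 0 0 0 0"}}

```text
time_s: 18.95
eef_pos: [0.5453, -0.0871, 0.0503]
eef_rot: [0.0, 0.783, 0.622, 0.0]
wrist_force: [-0.5, -0.3, 0.3]
opening: 0.999
grasp_force: 0.0
```

```bash
python3 - <<'E'
from h import *
from bench import ctrl
o=ctrl.get_obs();print(o["eef_pos"],st(o["eef_pos"]),o["wrist_force"],o["torque"],o["grasp_force"])
s=ctrl.camera("side");print(dark_end(s,295,350))
E
```

```text
[ 0.54528672 -0.08709604  0.05033836] [[0.0134307  0.03005044]] [-0.48391616 -0.32594721  0.30050514] [ 0.00809802 -0.00476496 -0.05419416] 0.0
(array([318, 184,  14,  21, 213], dtype=int32), array([324.43192488, 194.14084507]), array([[-0.05982931,  0.03552195]]))
```

Call:
{"method": "carry_out", "body": {"plan": "0 0 0.03 0 0 0; 0 0 0.03 0 0 0; 0 0 0 0 0 0.2; 0 0 0 0 0 0.2; 0 0 0 0 0 0.2; 0 0 0 0 0 0.2; 0 0 0 0 0 0.2; 0 0 0 0 0 0"}}

```text
time_s: 19.67
eef_pos: [0.5459, -0.0875, 0.0489]
eef_rot: [0.001, 0.814, 0.581, 0.0]
wrist_force: [-2.9, -0.1, 9.9]
opening: 1.0
grasp_force: 4.6
```

```bash
python3 - <<'E'
from h import *
from bench import ctrl
o=ctrl.get_obs();print(o["eef_pos"],st(o["eef_pos"]),o["wrist_force"],o["torque"],o["grasp_force"],pose(o)[1][:2,0])
s=ctrl.camera("side");print(dark_end(s,295,350))
E
```

```text
[ 0.54588308 -0.08753279  0.04892453] [[0.01410936 0.02975749]] [-2.88657593 -0.13817858  9.90141499] [ 0.15394609  0.53951339 -0.07781871] 4.590822458267212 [0.32396498 0.94606904]
(array([317, 184,  14,  21, 217], dtype=int32), array([323.97695853, 194.48387097]), array([[-0.06026996,  0.03827791]]))
```

Call:
{"method": "carry_out", "body": {"plan": "0 0 0.01 0 0 0.2; 0 0 0.01 0 0 0.2; 0 0 0 0 0 0.2; 0 0 0 0 0 0.2; 0 0 0 0 0 0.2; 0 0 0 0 0 0; 0 0 0 0 0 0; 0 0 0 0 0 0"}}

```text
time_s: 20.38
eef_pos: [0.5461, -0.0876, 0.0488]
eef_rot: [0.001, 0.841, 0.54, 0.001]
wrist_force: [-1.5, 0.8, 13.5]
opening: 1.001
grasp_force: 7.0
```

```bash
python3 - <<'E'
from h import *
from bench import ctrl
o=ctrl.get_obs();print(o["eef_pos"],st(o["eef_pos"]),o["wrist_force"],o["torque"],o["grasp_force"],pose(o)[1][:2,0])
s=ctrl.camera("side");print(dark_end(s,295,350))
E
```

```text
[ 0.54608486 -0.08756956  0.04877495] [[0.01431426 0.02976659]] [-1.47626886  0.77706506 13.49802459] [0.34900394 1.02619124 0.09705394] 6.9529107213020325 [0.41585085 0.90943283]
(array([317, 184,  14,  21, 216], dtype=int32), array([323.71296296, 194.53240741]), array([[-0.05985771,  0.03916903]]))
```

The twist mostly slips on the crest: about 12° of tool turn gave under 3° of pipe yaw. Steering it that way would only scrub the pipe, so I'll twist it back parallel and finish with plain rolling.

Call:
{"method": "carry_out", "body": {"plan": "0 0 0 0 0 -0.28; 0 0 0 0 0 -0.28; 0 0 0 0 0 -0.28; 0 0 0 0 0 -0.28; 0 0 0 0 0 -0.28; 0 0 0 0 0 -0.28; 0 0 0 0 0 -0.28; 0 0 0 0 0 0"}}

```text
time_s: 21.1
eef_pos: [0.5468, -0.0879, 0.0489]
eef_rot: [0.002, 0.784, 0.621, 0.001]
wrist_force: [-0.6, -0.2, 12.5]
opening: 1.001
grasp_force: 6.0
```

```bash
python3 - <<'E'
from h import *
from bench import ctrl
o=ctrl.get_obs();print(o["eef_pos"],st(o["eef_pos"]),o["wrist_force"],o["torque"],o["grasp_force"],pose(o)[1][:2,0])
s=ctrl.camera("side");print(dark_end(s,295,350))
E
```

```text
[ 0.54683641 -0.08792712  0.04894635] [[0.01512658 0.02958542]] [-0.59065673 -0.20361786 12.52155138] [ 0.06185237  0.59762386 -0.04058711] 6.035350263118744 [0.22943901 0.97332279]
(array([318, 184,  14,  21, 212], dtype=int32), array([324.5       , 194.12264151]), array([[-0.05991049,  0.03526489]]))
```

Call:
{"method": "carry_out", "body": {"plan": "0 0 -0.1 0 0 0; 0 0 -0.1 0 0 0; 0.17 -0.04 0 0 0 0; 0.17 -0.04 0 0 0 0; 0 0 0.1 0 0 0; 0 0 0.06 0 0 0; 0 0 0.03 0 0 0; 0 0 0 0 0 0"}}

```text
time_s: 21.82
eef_pos: [0.5448, -0.0727, 0.048]
eef_rot: [-0.0, 0.784, 0.62, -0.0]
wrist_force: [-6.6, 3.4, 13.9]
opening: 1.004
grasp_force: 6.9
```

```bash
python3 - <<'E'
from h import *
from bench import ctrl
o=ctrl.get_obs();print(o["eef_pos"],st(o["eef_pos"]),o["wrist_force"],o["grasp_force"])
s=ctrl.camera("side");print(dark_end(s,295,350))
E
```

```text
[ 0.54484416 -0.07265078  0.04803099] [[0.00978173 0.04403423]] [-6.5942838   3.40367404 13.89016025] 6.928134709596634
(array([318, 184,  14,  21, 217], dtype=int32), array([324.55299539, 194.15668203]), array([[-0.06018789,  0.03529168]]))
```

Call:
{"method": "carry_out", "body": {"plan": "-0.07 0 -0.02 0 0 0; -0.14 0 0 0 0 0; -0.21 0 0 0 0 0; -0.29 0 0 0 0 0; -0.29 0 0 0 0 0; -0.21 0 0 0 0 0; -0.14 0 0 0 0 0; -0.07 0 0 0 0 0"}}

```text
time_s: 22.53
eef_pos: [0.5322, -0.1296, 0.0484]
eef_rot: [0.001, 0.785, 0.62, 0.0]
wrist_force: [-0.3, -0.3, 5.3]
opening: 1.0
grasp_force: 2.7
```

Call:
{"method": "carry_out", "body": {"plan": "0 0 0 0 0 0; 0 0 0 0 0 0; 0 0 0 0 0 0; 0 0 -0.1 0 0 0; 0 0 -0.3 0 0 0; 0 0 -0.9 0 0 0; 0.5 0 -0.7 0 0 0; 0.9 0 0 0 0 0"}}

```text
time_s: 23.2
eef_pos: [0.5488, -0.0774, 0.1349]
eef_rot: [0.005, 0.786, 0.619, 0.002]
wrist_force: [1.8, -0.8, 0.0]
opening: 1.002
grasp_force: 0.0
```

Call:
{"method": "carry_out", "body": {"plan": "0.9 0 0 0 0 0; 0.9 0 0 0 0 0; 0.9 0 0 0 0 0; 0.9 0 0 0 0 0; 0 0 0 0 0 0; 0 0 0 0 0 0; 0 0 0 0 0 0; 0 0 0 0 0 0"}}

```text
time_s: 23.87
eef_pos: [0.5778, 0.0652, 0.128]
eef_rot: [0.0, 0.785, 0.62, -0.0]
wrist_force: [-0.7, -0.0, 0.2]
opening: 1.0
grasp_force: 0.0
```

```bash
python3 - <<'E'
from h import *
from bench import ctrl
o=ctrl.get_obs();print(o["time_s"],st(o["eef_pos"]),o["wrist_force"])
t=ctrl.camera("top");topm(t);s=ctrl.camera("side");print(dark_end(s,300,365))
import time
t=ctrl.camera("top");topm(t)
im=np.zeros((400,800,3),np.uint8)
im[:,:400]=cv2.resize(s["pixels"][140:240,270:370,::-1],(400,400),interpolation=cv2.INTER_CUBIC);im[:,400:]=cv2.resize(t["pixels"][140:240,290:390,::-1],(400,400),interpolation=cv2.INTER_CUBIC)
cv2.imwrite("pics/s6.png",im)
E
```

```text
23.8667 [[0.01125632 0.18573372]] [-0.68131943 -0.01959049  0.15554593]
[ 332  167   32   48 1137]
yaw 0.49 v0 -0.0003 width [0.085, 0.085, 0.086, 0.082, 0.081, 0.082, 0.084, 0.085, 0.087, 0.087, 0.085, 0.084, 0.084, 0.085, 0.085, 0.086, 0.085, 0.085, 0.084, 0.083, 0.082] crest u -0.0612 0.1001
(array([324, 181,  15,  20, 204], dtype=int32), array([330.38235294, 190.53431373]), array([[-0.05794257,  0.00312568]]))
[ 332  167   32   49 1133]
yaw 0.08 v0 -0.0004 width [0.085, 0.085, 0.086, 0.084, 0.081, 0.082, 0.084, 0.085, 0.087, 0.087, 0.085, 0.084, 0.084, 0.085, 0.085, 0.083, 0.081, 0.082, 0.081, 0.085, 0.085] crest u -0.0612 0.1001
```

View pics/s6.png

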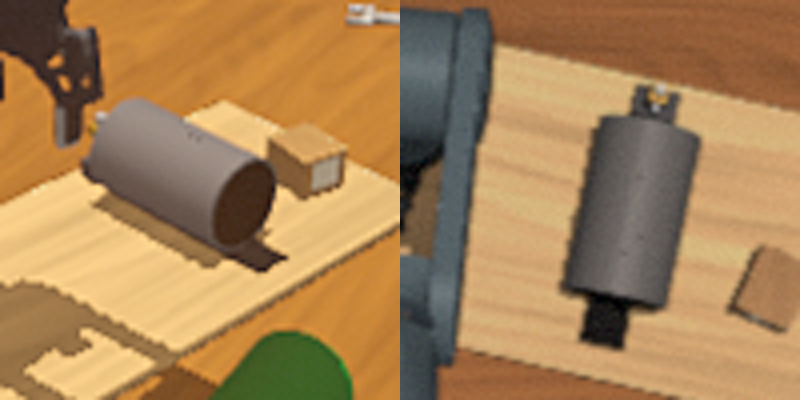

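In the last picture the pipe lies over the strip, parallel, with its far end facing the block. It is centred across the strip to within 1 mm, at rest and clear of everything, and the gripper is away from it.

```bash
python3 -c "
from bench import ctrl
print(ctrl.hand_in())"
```

```text
the job is handed in; nothing more can be done
None
```

I rolled the pipe onto the strip and handed the job in: it is at rest, parallel within about 0.5° and centred across the strip within 1 mm, but about 14 mm off-centre lengthwise towards the scribing block, as it started; two tries at steering that out did not, and they pressed at up to about 14 N and scrubbed the pipe's ends a few millimetres.

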